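Load the memory modules into the test rack by number

ROBOT

A 6-joint arm with a two-finger parallel gripper is mounted at the origin on the work surface. World frame = base frame: x ahead of the robot, y to its left, z up, the work surface at z = 0. Lengths are in m, angles in rad, forces in N, time in s.
With the tool pointing down it reaches from about 0.275 to 0.825 m from the base axis. Payload 5.2 kg.
Tool frame: the origin (TCP) lies between the finger pads; the fingertips stand 17 mm ahead of it and the grasp point (between the pads) lies 2 mm behind it (r.tip_extent is the distance from the TCP to the fingertips, in m); z points along the fingers, y is the line along which they close (so a half turn about z gives the same grasp; the last joint's range is limited). The gripper opens to 93 mm and grips with 3 to 60 N. Pads are 15 mm wide; open, the fingers measure 128 mm over their backs; the gripper's body (75 mm by 188 mm) begins 65 mm behind the grasp point.
Start: joints at [1.082, 0.259, 1.535, -0, 1.348, -0.203], TCP at [0.155, 0.528, 0.236] pointing down, gripper open.
Joint ranges: [-3.14, 3.14], [-0.91, 2.08], [0.19, 2.58], [-1.22, 4.36], [0.22, 2.71], [-3.12, 3.12]. Speed limits (rad/s): [2.57, 2.57, 3.14, 3.14, 3.14, 3.14].

INTERFACE

Orientations are given as a rotation vector (axis times angle).
In Python, from plant import r, imaging gives the robot as it stands. The module is installed in compiled form; this text tells all that it offers.
- The arm moves only by the tool step_arm, never from a script. Its arguments are lists of equal length, an entry for each row: "translation": the shift along the tool's x, y, z in cm, a list of three; "rotation": the turn, a rotation vector about the tool's x, y, z in degrees, a list of three. In form: {"translation": [[x, y, z], ...], "rotation": [[ax, ay, az], ...]}. A call has 1 to 20 rows; each row shifts and turns the commanded pose from where the row before left it, along the tool's axes as they then stand; what a row does not reach is not made up. A row lasts 1/8 s, in which the tool goes at most 62.5 mm and 10.7 degrees, less where a joint would pass 70% of its speed; a pose out of reach is approached as far as the arm can. A call with a gripper value outside its range is refused whole. "grip" is the opening, from -1 (shut) to 1 (fully open), set as the call begins (left out, the last holds). The fingers move at their own pace and stop on an object; the grip force is fixed at half the most. Time passes only in rows, so rows that do not move let the fingers close. It gives the time, the measured TCP pose, the force, the opening and the grip force at its end, in the units of the state.
- r.read_state(): the state, without advancing time (a new reading comes with each control period).
- imaging.snapshot(name): name is "side" or "top"; returns the picture (480x640x3 uint8, blue, green, red); there is no depth.
- imaging.camera_params(name): a dict with "camera_matrix" (3x3 intrinsics, pixels), "k1" (the pictures are not rectified: a ray, as slopes to the right and down, at radius r is drawn at 1 + k1 r^2 times it, then the intrinsics apply), "R" (3x3) and "t" (3): a world point X has camera coordinates R X + t. Camera axes: x right, y down, z forward; pixel columns grow to the right and rows downward; lengths in m; the calibration is good to about 2 mm. A picture is of the moment at which its call begins. camera_params takes no time and is no camera call.
- r.hand_in(): hands the job in; it is judged then, once.
The state is a dict: "t": time; "qpos": joint angles; "dq": joint speeds; "joint_torque": joint torques, N m; "tcp_pos": TCP position; "orientation": TCP orientation; "force": force on the tool from outside, world axes, zero at the start; "ft_torque": the same for the moment, N m; "width": finger opening in m; "grip_force": force on a finger pad.
Only numpy, scipy, OpenCV 4.12 (cv2) and the standard library are available. Lean on these libraries where they do the work, as an engineer would, in place of code of your own. Each camera call takes 0.05 s, during which the arm holds its last target. There are 200 camera calls.

TASK

Load the four plug-in memory modules standing on the desk into the slots of the test rack in number order, each fully home on its slot's floor: first the red one in the slot whose tag has one pip, then yellow at two pips, green at three and blue at four (the tags are not in order along the rack). Do not knock any module over, and leave the paddle controller, breadboard and side cutters where they lie.

Things in the scene. Friction and masses are not known exactly. Their poses are not given: they have to be found in the camera images.
- rack: Grey test rack fixed to the desk, 140 (x) by 186 mm (y). Origin on the desk, z up. Four slots along x in a row at y = -69, -23, 23, 69 mm, centred at x = -20 mm: mouth 86 x 19 mm at height 28 mm, floor at height 8 mm. At its +x end a dark ledge, 40 mm wide, 22 mm high, carries a number tag at the end of each slot.
- tag1: Black number tag with one white pip (8 mm), 34 x 40 x 4 mm, fixed on the rack's ledge; the tags lie in any order. Origin: centre of its underside, 22 mm above the desk; axes parallel to the rack's. Its slot is centred 70 mm from the origin along the tag's -x, same y; slot floor 14 mm below the origin, slot mouth 6 mm above it.
- tag2: Black number tag with two white pips (8 mm), 34 x 40 x 4 mm, fixed on the rack's ledge; the tags lie in any order. Origin: centre of its underside, 22 mm above the desk; axes parallel to the rack's. Its slot is centred 70 mm from the origin along the tag's -x, same y; slot floor 14 mm below the origin, slot mouth 6 mm above it.
- tag3: Black number tag with three white pips (8 mm), 34 x 40 x 4 mm, fixed on the rack's ledge; the tags lie in any order. Origin: centre of its underside, 22 mm above the desk; axes parallel to the rack's. Its slot is centred 70 mm from the origin along the tag's -x, same y; slot floor 14 mm below the origin, slot mouth 6 mm above it.
- tag4: Black number tag with four white pips (8 mm), 34 x 40 x 4 mm, fixed on the rack's ledge; the tags lie in any order. Origin: centre of its underside, 22 mm above the desk; axes parallel to the rack's. Its slot is centred 70 mm from the origin along the tag's -x, same y; slot floor 14 mm below the origin, slot mouth 6 mm above it.
- module_red: Plug-in memory module, 80 mm long (its x), 16 mm thick (its y), 50 mm high, standing on its long contact edge on the desk, about 80 g; upper 27 mm a red cap, below it black, with a brass contact foot 74 x 13 mm, 5 mm high. Origin: centre of its underside, z up. Either end may go either way round in a slot.
- module_yellow: Plug-in memory module, 80 mm long (its x), 16 mm thick (its y), 50 mm high, standing on its long contact edge on the desk, about 80 g; upper 27 mm a yellow cap, below it black, with a brass contact foot 74 x 13 mm, 5 mm high. Origin: centre of its underside, z up. Either end may go either way round in a slot.
- module_green: Plug-in memory module, 80 mm long (its x), 16 mm thick (its y), 50 mm high, standing on its long contact edge on the desk, about 80 g; upper 27 mm a green cap, below it black, with a brass contact foot 74 x 13 mm, 5 mm high. Origin: centre of its underside, z up. Either end may go either way round in a slot.
- module_blue: Plug-in memory module, 80 mm long (its x), 16 mm thick (its y), 50 mm high, standing on its long contact edge on the desk, about 80 g; upper 27 mm a blue cap, below it black, with a brass contact foot 74 x 13 mm, 5 mm high. Origin: centre of its underside, z up. Either end may go either way round in a slot.
- paddle: Bystander: black plastic paddle controller, 85 x 62 x 32 mm, with a grey knob on top (50 mm high in all). Origin: centre of its underside.
- breadboard: Bystander: white plastic breadboard 165 (its x) x 55 x 9 mm lying flat. Origin: centre of its underside.
- cutters: Bystander: chrome side cutters with red grips, about 125 mm long (its x, jaws to +x), 55 mm across the grips, 10 mm thick, lying flat. Origin: on the desk near the middle.

How it is judged:
By the outcome, as a careful person would: the job done as asked, in the order asked, and still so for the second after the job is handed in, with the robot touching nothing.
It also fails if it takes over 72 s, if anything falls off the work surface, if the arm or the gripper's body presses on something with over 40 N, if the wrist force passes 120 N, or if a joint passes its speed limit or range.

## Working session

There is one attempt and no reset: what is moved stays moved. The work goes in short steps, Python scripts to look and compute and a tool call to move; the robot and the scene stay as the last step left them, time stands still between calls to the robot, and variables do not carry over. Pictures are saved under pics/ and viewed, at most 10 in all, crops included, and the job is handed in when it is done.

Besides the shell and the picture viewer there is one more tool, called after "Request:" as a command line: name --argument value ..., lists and objects as JSON in quotes. step_arm: Moves the arm, as the interface text tells. Its arguments: {"type":"object","properties":{"translation":{"type":"array","items":{"type":"array","items":{"type":"number"}}},"rotation":{"type":"array","items":{"type":"array","items":{"type":"number"}}},"grip":{"type":"number"}},"required":["translation","rotation"]}

```bash
mkdir -p pics; python3 - <<'E'
from plant import r, imaging
import cv2
for n in("top","side"):
    cv2.imwrite(f"pics/{n}0.png",imaging.snapshot(n)); p=imaging.camera_params(n); print(n,p)
print(r.read_state())
E
```

```text
top {'camera_matrix': array([[467.04846721,   0.        , 316.45817658],
       [  0.        , 467.04846721, 244.34851723],
       [  0.        ,   0.        ,   1.        ]]), 'k1': -0.01431240555268941, 'R': array([[ 0.00203054, -0.9999886 ,  0.00432277],
       [-0.97893187, -0.00287036, -0.20416698],
       [ 0.20417706, -0.00381713, -0.97892653]]), 't': array([0.01355718, 0.57398455, 0.71549239])}
side {'camera_matrix': array([[612.76867228,   0.        , 318.55345808],
       [  0.        , 612.76867228, 243.97603836],
       [  0.        ,   0.        ,   1.        ]]), 'k1': -0.20221043673609818, 'R': array([[ 0.8373061 , -0.54673342, -0.0010275 ],
       [-0.33439295, -0.51062428, -0.79211375],
       [ 0.43255039,  0.66358527, -0.61037263]]), 't': array([-0.46767521,  0.22472573,  1.02569065])}
{'t': 0.1, 'qpos': array([ 1.08219486e+00,  2.59289784e-01,  1.53597068e+00, -1.70343023e-06,
        1.34799938e+00, -2.02785143e-01]), 'dq': array([ 0.0014587 , -0.0019562 , -0.00098444, -0.00160371, -0.00039515,
        0.00045276]), 'joint_torque': array([ 2.96960025e-03, -4.38209474e+01, -2.84641832e+01,  7.17721484e-02,
        3.63343733e-02, -5.80021901e-05]), 'tcp_pos': array([0.15481509, 0.52727764, 0.23489142]), 'orientation': array([-4.47351666e-01, -3.10900875e+00,  2.46434302e-03]), 'force': array([-0.1903431 ,  0.04488586, -0.54073473]), 'ft_torque': array([-0.02069607,  0.00570437, -0.03020706]), 'grip_force': 0.0, 'width': 0.09330347899965276}
```

View pics/top0.png

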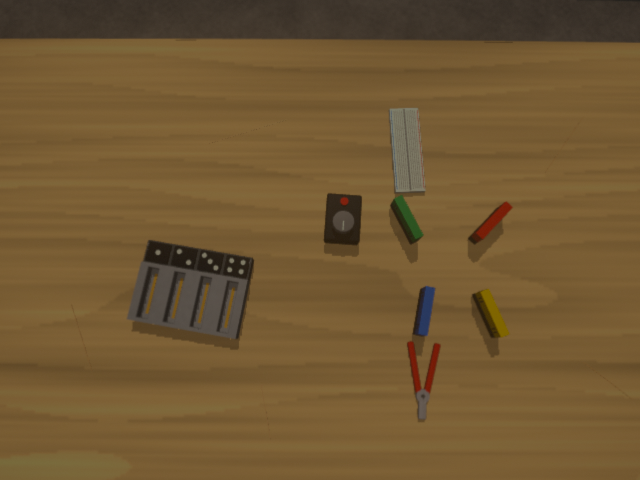

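View pics/side0.png

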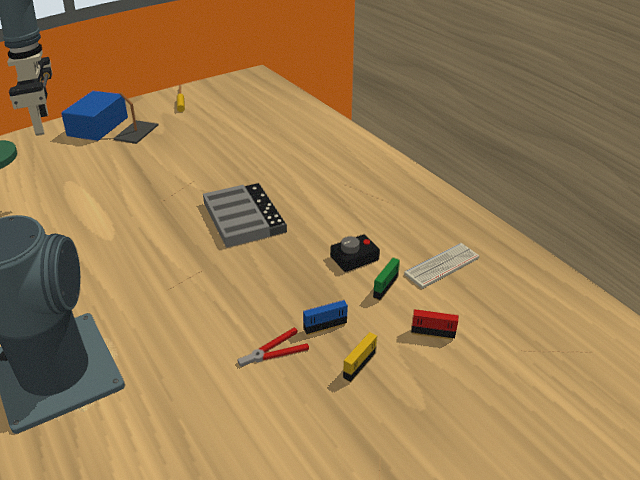

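Top view: the tag pips read left to right as 1 (158,252), 2 (183,257), 3 (210,262) and 4 (237,267). The modules are red (491,222), yellow (491,313), green (407,219) and blue (425,311). The side view agrees, with all modules upright.

```bash
cat > h.py <<'E'
import numpy as np, cv2
from plant import r, imaging
P={n:imaging.camera_params(n) for n in("top","side")}
def rays(n,px):
    p=P[n];K=p["camera_matrix"];px=np.atleast_2d(np.array(px,float))
    d=(px-K[:2,2])/[K[0,0],K[1,1]]; u=d.copy()
    for _ in range(10): u=d/(1+p["k1"]*(u**2).sum(1,keepdims=True))
    return -p["R"].T@p["t"], np.c_[u,np.ones(len(u))]@p["R"]
def plane(n,px,z):
    c,d=rays(n,px); return (c+d*((z-c[2])/d[:,2:]))[:,:2]
def proj(n,X):
    p=P[n];K=p["camera_matrix"];c=np.atleast_2d(X)@p["R"].T+p["t"];u=c[:,:2]/c[:,2:]
    return u*(1+p["k1"]*(u**2).sum(1,keepdims=True))*[K[0,0],K[1,1]]+K[:2,2]
H={"red":(0,6),"yellow":(22,32),"green":(50,75),"blue":(105,125)}
def mask(im,c,smin=130):
    h=cv2.cvtColor(im,cv2.COLOR_BGR2HSV);a,b=H[c]
    return cv2.inRange(h,(a,smin,40),(b,255,255))
E
python3 - <<'E'
from h import *
im=imaging.snapshot("top"); g=cv2.cvtColor(im,cv2.COLOR_BGR2GRAY)
roi={"red":(460,195,60,55),"yellow":(465,280,60,70),"green":(385,185,50,65),"blue":(405,280,45,62)}
tiles=[]
for c,(x,y,w,h) in roi.items():
    s=im[y:y+h,x:x+w]; m=mask(s,c)
    V=s.max(2); 
    vv=V[m>0]; t,_=cv2.threshold(vv.reshape(-1,1),0,255,cv2.THRESH_OTSU)
    mt=((m>0)&(V>t)).astype(np.uint8)
    pts=np.argwhere(m>0)[:,::-1]+[x,y]
    W=plane("top",np.argwhere(mt>0)[:,::-1]+[x,y],.05)*1000
    R=cv2.minAreaRect(W.astype(np.float32)); W2=plane("top",pts,.05)*1000;R2=cv2.minAreaRect(W2.astype(np.float32))
    print(c,t,np.percentile(vv,[5,25,50,75,95]),"bright",np.round(R[0],1),np.round(R[1],1),round(R[2],1),"all",np.round(R2[0],1),np.round(R2[1],1),round(R2[2],1))
    tiles.append(cv2.resize(s,(400,300),interpolation=cv2.INTER_NEAREST) if 0 else cv2.copyMakeBorder(cv2.resize(s,None,fx=4,fy=4,interpolation=cv2.INTER_CUBIC),0,280-4*h,0,240-4*w,0))
s=im[235:345,120:265]; b=cv2.resize(s,None,fx=4,fy=4,interpolation=cv2.INTER_CUBIC)
cv2.imwrite("pics/rack.png",b)
cv2.imwrite("pics/mods.png",cv2.resize(np.hstack(tiles),(800,233)))
m=((g>150)&(im.max(2).astype(int)-im.min(2)<40)).astype(np.uint8); n,l,st,ce=cv2.connectedComponentsWithStats(m[235:290,130:260])
q=[(ce[i]+[130,235],st[i,4]) for i in range(1,n) if st[i,4]>5]
for a in q: print(np.round(a[0],1),a[1],np.round(plane("top",a[0],.026)*1000,1))
E
```

```text
red 110.0 [108. 118. 119. 119. 120.] bright [ 619.8 -287.4] [13.6 77. ] 45.3 all [ 619.8 -286.6] [14.6 78.1] 45.2
yellow 105.0 [ 79.5 123.  127.  127.  128. ] bright [ 463.4 -276.5] [80.1 15.4] 21.2 all [ 461.8 -272.5] [80.1 23.9] 21.4
green 79.0 [78. 82. 84. 85. 86.] bright [ 624.9 -140.9] [76.2 12.6] 25.6 all [ 624.3 -140.8] [77.2 13.2] 25.7
blue 88.0 [93. 94. 95. 95. 96.] bright [ 466.4 -164.1] [13.1 76. ] 78.1 all [ 465.9 -163.9] [13.3 77. ] 78.3
```

View pics/rack.png

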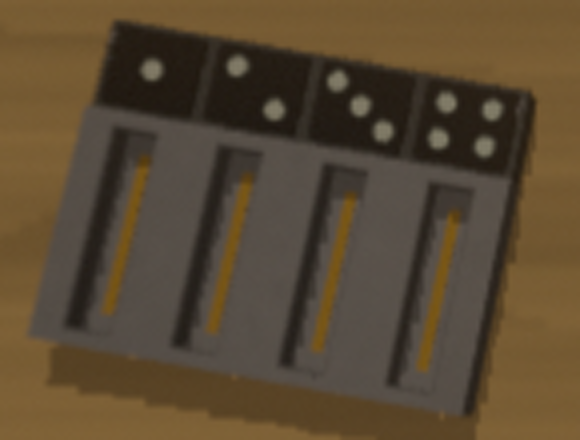

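View pics/mods.png

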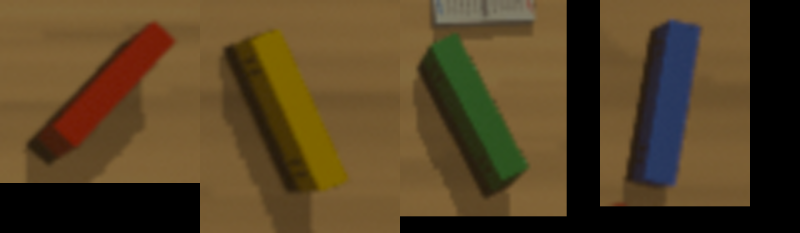

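The rack crop shows tags 1, 2, 3, 4 from left to right, with the slots below them. The module crops show clean top faces, and only the yellow one shows much of its side face.

```bash
python3 - <<'E'
from h import *
im=imaging.snapshot("top"); h=cv2.cvtColor(im,cv2.COLOR_BGR2HSV)
s=cv2.resize(im[236:284,145:256],None,fx=4,fy=4,interpolation=cv2.INTER_CUBIC)
m=((s.min(2)>75)).astype(np.uint8); n,l,st,ce=cv2.connectedComponentsWithStats(m)
q=[]
for i in range(1,n):
    if 60<st[i,4]<1000:
        px=(ce[i]+.5)/4-.5+[145,236]; w=plane("top",px,.026)[0]*1000; q.append((px,w)); print(np.round(px,1),st[i,4],np.round(w,1))
C=[]
for a,b in((145,170),(170,196),(196,223),(223,256)):
    C.append(np.mean([w for p,w in q if a<p[0]<b],0))
C=np.array(C);print(C.round(1),np.linalg.norm(np.diff(C,axis=0),axis=1))
v=C.mean(0); Y=np.array([69,23,-23,-69.])
d=(Y[:,None]*(C-v)).sum(0); yaw=np.arctan2(-d[0],d[1]); ex=np.array([np.cos(yaw),np.sin(yaw)]);ey=np.array([-ex[1],ex[0]])
print("yaw",np.degrees(yaw),"scale",np.linalg.norm(d)/(Y**2).sum())
sl=np.array([v+y*ey-70*ex for y in Y]);print("slots",sl.round(1))
# check slots: draw predicted mouths
im2=im.copy();big=cv2.resize(im[235:345,120:265],None,fx=5,fy=5,interpolation=cv2.INTER_CUBIC)
for c in sl:
    k=np.array([[*(c+sx*43*ex+sy*9.5*ey)/1000,.028] for sx,sy in((1,1),(1,-1),(-1,-1),(-1,1))])
    p=(proj("top",k)-[120,235]+.5)*5
    cv2.polylines(big,[p.round().astype(np.int32)],True,(0,255,0),1)
cv2.imwrite("pics/rack2.png",big)
E
```

```text
[178.8 251.1] 234 [568.3 252.3]
[157.5 252. ] 247 [566.5 289.1]
[203.9 254.8] 233 [561.9 208.7]
[231.2 260.2] 239 [552.7 161.3]
[209.6 261.1] 236 [551.  198.4]
[188.1 262. ] 245 [549.2 235.3]
[242.6 262. ] 239 [549.5 141.7]
[215.3 267.4] 240 [540.1 188. ]
[229.2 269.3] 245 [536.9 164.2]
[240.6 271.2] 237 [533.6 144.4]
[[566.5 289.1]
 [558.8 243.8]
 [551.  198.4]
 [543.1 152.9]] [45.95045319 46.09183922 46.15252457]
yaw -9.735461030496941 scale 1.0014699412986825
slots [[497.5 300.9]
 [489.8 255.5]
 [482.  210.2]
 [474.2 164.9]]
```

View pics/rack2.png

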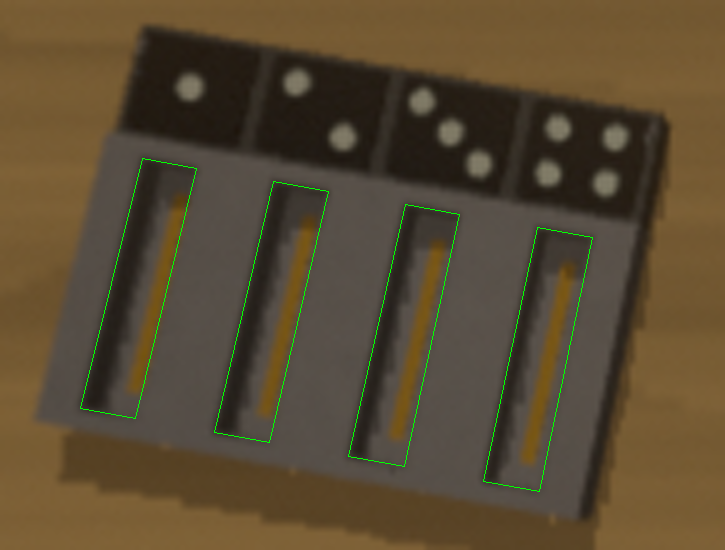

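```bash
cat >> h.py <<'E'
from scipy.spatial.transform import Rotation as Ro
def move(x,y,z,th,ref=None):
    """print tool-frame shift (cm) at current heading, and turn about tool z (deg), to reach mm target"""
    s=r.read_state(); R=Ro.from_rotvec(s["orientation"]).as_matrix()
    d=R.T@(np.array([x,y,z])/1000-s["tcp_pos"])*100
    h=np.degrees(np.arctan2(R[1,0],R[0,0])); t=(h-th+180)%360-180
    print("t",round(s["t"],2),"tcp",(s["tcp_pos"]*1000).round(1),"th",round(h%360,2),"tilt",np.degrees(R[:2,2]).round(2),"w",round(s["width"]*1000,1),"F",s["force"].round(1))
    print("shift cm",d.round(2),"len",round(np.linalg.norm(d),1),"turn",round(t,2))
E
python3 -c "
from h import *
move(619.8,-287.4,200,135.3)"
```

```text
t 0.2 tcp [154.9 527.4 235.1] th 163.63 tilt [-0.03 -0.06] w 93.1 F [-0.8  0.1 -0.4]
shift cm [-67.58 -65.07   3.57] len 93.9 turn 28.33
```

Request:
step_arm --translation '[[-3.98,-3.83,0.2],[-3.98,-3.83,0.2],[-3.98,-3.83,0.2],[-3.98,-3.83,0.2],[-3.98,-3.83,0.2],[-3.98,-3.83,0.2],[-3.98,-3.83,0.2],[-3.98,-3.83,0.2],[-3.98,-3.83,0.2],[-3.98,-3.83,0.2],[-3.98,-3.83,0.2],[-3.98,-3.83,0.2],[-3.98,-3.83,0.2],[-3.98,-3.83,0.2],[-3.98,-3.83,0.2],[-3.98,-3.83,0.2],[-3.98,-3.83,0.2],[0,0,3],[0,0,3],[0,0,3]]' --rotation '[[0,0,0],[0,0,0],[0,0,0],[0,0,0],[0,0,0],[0,0,0],[0,0,0],[0,0,0],[0,0,0],[0,0,0],[0,0,0],[0,0,0],[0,0,0],[0,0,0],[0,0,0],[0,0,0],[0,0,0],[0,0,9.4],[0,0,9.4],[0,0,9.4]]' --grip 0

```text
t: 2.7
tcp_pos: [0.6204, -0.2879, 0.1102]
orientation: [-1.2, -2.903, -0.0]
force: [-0.1, -0.2, -0.1]
width: 0.0469
grip_force: 0.0
```

```bash
python3 -c "
from h import *
a=imaging.snapshot('top');b=imaging.snapshot('side')
cv2.imwrite('pics/r1.png',np.hstack([cv2.resize(a[150:350,380:580],(400,400)),cv2.resize(b[200:400,330:530],(400,400))]))
move(619.8,-287.4,41,135.3)"
```

```text
t 2.8 tcp [ 618.3 -286.3  107.2] th 135.35 tilt [-0.39  0.27] w 46.5 F [-0.4  0.8  0.5]
shift cm [-0.24  0.04  6.61] len 6.6 turn 0.05
```

View pics/r1.png

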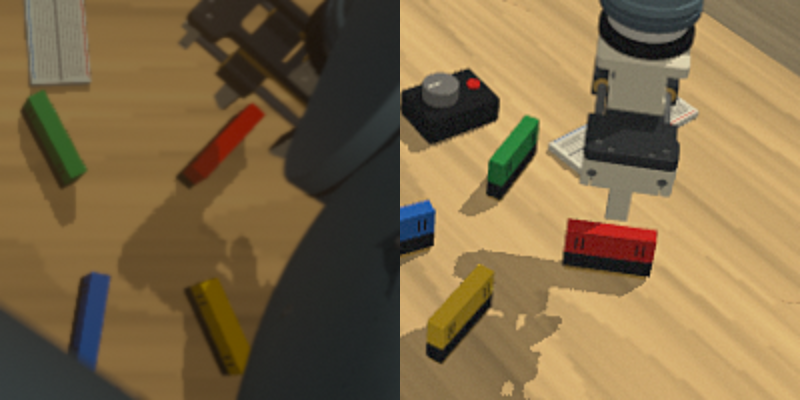

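The gripper stands squarely above red: it is in the side half at (610,240) and the finger is centred near (620,205). I'll descend and grip.

Request:
step_arm --translation '[[0,0,2],[-0.2,0,2],[0,0,1.5],[0,0,1.1],[0,0,0]]' --rotation '[[0,0,0],[0,0,0],[0,0,0],[0,0,0],[0,0,0]]'

```text
t: 3.42
tcp_pos: [0.6215, -0.2888, 0.0446]
orientation: [-1.19, -2.905, -0.001]
force: [-0.2, -0.5, -0.2]
width: 0.0462
grip_force: 0.0
```

Request:
step_arm --translation '[[0,0,0],[0,0,0],[0,0,0],[0,0,0],[0,0,0],[0,0,0],[0,0,0]]' --rotation '[[0,0,0],[0,0,0],[0,0,0],[0,0,0],[0,0,0],[0,0,0],[0,0,0]]' --grip -1

```text
t: 4.3
tcp_pos: [0.6223, -0.2893, 0.0461]
orientation: [1.191, 2.906, -0.0]
force: [-0.2, 0.3, 4.2]
width: 0.0155
grip_force: 30.0
```

```bash
python3 -c "
from h import *
b=imaging.snapshot('side')
cv2.imwrite('pics/r2.png',cv2.resize(b[200:350,380:580],(800,600)))
move(497.5,300.9,140,170.26)"
```

```text
t 4.35 tcp [ 622.2 -289.3   46.1] th 135.43 tilt [ 0.03 -0.02] w 15.5 F [-0.8  0.1  4.3]
shift cm [50.3  33.29 -9.42] len 61.0 turn -34.83
```

Request:
step_arm --translation '[[0,0,-1],[0,0,-2],[0,0,-2.2],[0,0,-2.2],[0,0,-2],[1.86,4.67,0],[1.86,4.67,0],[1.86,4.67,0],[1.86,4.67,0],[1.86,4.67,0],[1.86,4.67,0],[1.86,4.67,0],[1.86,4.67,0],[1.86,4.67,0],[1.86,4.67,0],[1.86,4.67,0],[1.86,4.67,0],[0,0,0],[0,0,0],[0,0,0]]' --rotation '[[0,0,0],[0,0,-8.7],[0,0,-8.7],[0,0,-8.7],[0,0,-8.7],[0,0,0],[0,0,0],[0,0,0],[0,0,0],[0,0,0],[0,0,0],[0,0,0],[0,0,0],[0,0,0],[0,0,0],[0,0,0],[0,0,0],[0,0,0],[0,0,0],[0,0,0]]'

```text
t: 6.85
tcp_pos: [0.4976, 0.2999, 0.1397]
orientation: [-0.27, -3.13, 0.001]
force: [-0.2, 0.5, -0.5]
width: 0.0162
grip_force: 30.0
```

```bash
python3 - <<'E'
from h import *
b=imaging.snapshot('side'); a=imaging.snapshot('top')
move(497.5,300.9,75,170.26)
cv2.imwrite('pics/r3.png',np.hstack([cv2.resize(b[110:260,170:320],(400,400)),cv2.resize(a[200:350,110:260],(400,400))]))
E
```

```text
t 6.95 tcp [497.7 299.8 139.7] th 170.12 tilt [-0.   -0.01] w 15.7 F [-0.4  0.1 -0.9]
shift cm [0.04 0.1  6.47] len 6.5 turn -0.14
```

View pics/r3.png

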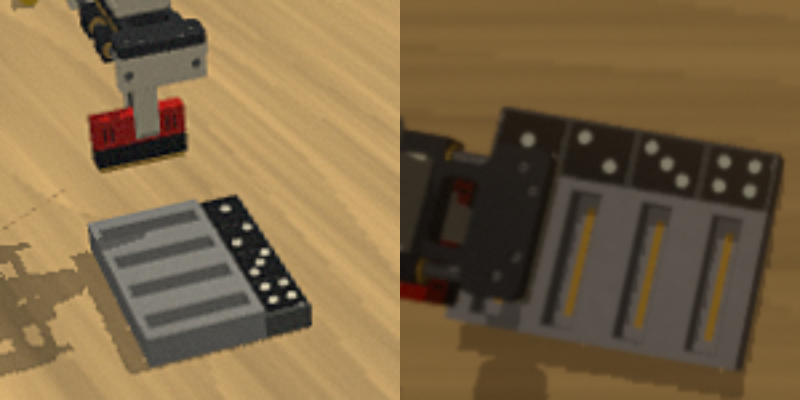

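```bash
cat >> h.py <<'E'
SL=np.array([[497.5,300.9],[489.8,255.5],[482.0,210.2],[474.2,164.9]]); YAW=np.radians(-9.74)
EX=np.array([np.cos(YAW),np.sin(YAW)]);EY=np.array([-EX[1],EX[0]])
def blobs_side(b):
    x0,y0=240,170; s=cv2.resize(b[y0:245,x0:300],None,fx=4,fy=4,interpolation=cv2.INTER_CUBIC)
    n,l,st,ce=cv2.connectedComponentsWithStats((s.min(2)>140).astype(np.uint8))
    return [((ce[i]+.5)/4-.5+[x0,y0],st[i,4]) for i in range(1,n) if 60<st[i,4]<1500]
def held(b,c,i,roi,zt):
    """side view: cap outline on the near-face plane of a module of slot i: extents along rack x (mm from slot centre) and z"""
    x0,y0,x1,y1=roi; m=np.zeros(b.shape[:2],np.uint8); m[y0:y1,x0:x1]=mask(b[y0:y1,x0:x1],c,110)
    n,l,st,ce=cv2.connectedComponentsWithStats(m); 
    pts=np.argwhere((m>0)&np.isin(l,[k for k in range(1,n) if st[k,4]>25]))[:,::-1]
    C,d=rays("side",pts); C=C*1000; C2=C[:2]
    k=((SL[i]-8*EY-C2)@EY)/(d[:,:2]@EY); X=C+d*k[:,None]
    u=(X[:,:2]-SL[i])@EX
    lo=X[:,2]<zt-3
    print("u range",np.percentile(u[lo],[0.5,99.5]).round(1),"z range",np.percentile(X[:,2],[.5,99.5]).round(1),"n",len(pts))
E
python3 - <<'E'
from h import *
b=imaging.snapshot('side')
for p,a in blobs_side(b):
    w=plane("side",p,.026)[0]*1000; print(p.round(1),a,w.round(1))
held(b,"red",0,(195,130,250,180),143)
E
```

```text
[258.3 200.5] 66 [547.7 236.8]
[268.8 204.1] 72 [560.8 210.6]
[267.1 207.8] 65 [550.  199.4]
[265.  211.5] 62 [539.1 189.3]
[275.9 215.4] 68 [551.8 162.4]
[269. 217.] 84 [535.8 165.6]
[278.9 220.1] 82 [548.4 143.4]
[272.  221.9] 78 [532.3 145.7]
u range [-44.3  34.8] z range [115.9 150.7] n 296
```

Request:
step_arm --translation '[[-0.22,0.17,1.5],[0,0,1.5],[0,0,1.5],[0,0,0.9],[0,0,0.5],[0,0,0.4],[0,0,0.4],[0,0,0]]' --rotation '[[0,0,-0.1],[0,0,0],[0,0,0],[0,0,0],[0,0,0],[0,0,0],[0,0,0],[0,0,0]]'

```text
t: 8.0
tcp_pos: [0.4996, 0.3023, 0.0726]
orientation: [-0.265, -3.13, 0.0]
force: [-0.1, 0.3, -0.3]
width: 0.016
grip_force: 30.0
```

```bash
python3 - <<'E'
from h import *
b=imaging.snapshot('side')
move(500.2,301.1,55,170.26)
held(b,"red",0,(195,150,262,215),73)
cv2.imwrite('pics/r4.png',cv2.resize(b[145:245,190:320],(780,600),interpolation=cv2.INTER_CUBIC))
E
```

```text
t 8.05 tcp [499.8 302.4  72.8] th 170.33 tilt [0.01 0.  ] w 15.8 F [ 0.1  0.  -1. ]
shift cm [-0.06 -0.12  1.78] len 1.8 turn 0.07
u range [-41.8  35.8] z range [51.  86.7] n 281
```

View pics/r4.png

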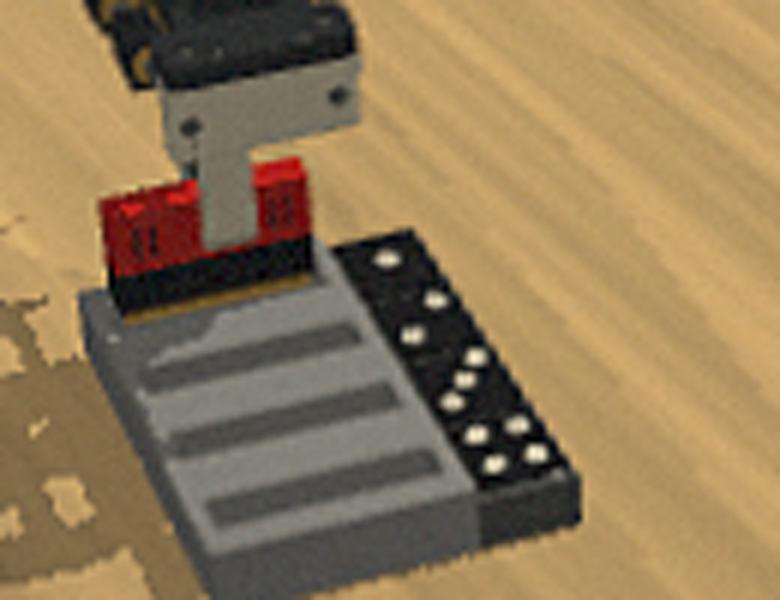

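Request:
step_arm --translation '[[-0.13,-0.04,0],[0,0,0.3],[0,0,0.3],[0,0,0.2]]' --rotation '[[0,0,0],[0,0,0],[0,0,0],[0,0,0]]'

```text
t: 8.55
tcp_pos: [0.5008, 0.3016, 0.0643]
orientation: [-0.265, -3.13, 0.0]
force: [-0.5, 0.1, -1.5]
width: 0.0159
grip_force: 30.0
```

Request:
step_arm --translation '[[0,0,0.3],[0,0,0.3],[0,0,0.2],[0,0,0.2],[0,0,0.1],[0,0,0]]' --rotation '[[0,0,0],[0,0,0],[0,0,0],[0,0,0],[0,0,0],[0,0,0]]'

```text
t: 9.3
tcp_pos: [0.5009, 0.3017, 0.0541]
orientation: [0.265, 3.13, 0.0]
force: [-0.9, -0.7, 3.6]
width: 0.016
grip_force: 30.0
```

Request:
step_arm --translation '[[0,0,0],[0,0,0],[0,0,0]]' --rotation '[[0,0,0],[0,0,0],[0,0,0]]' --grip -0.3

```text
t: 9.68
tcp_pos: [0.5009, 0.3017, 0.0535]
orientation: [-0.265, -3.13, 0.0]
force: [0.3, -0.8, -0.2]
width: 0.032
grip_force: 0.0
```

Request:
step_arm --translation '[[0,0,-1.5],[0,0,-2.5],[0,0,-1.5],[0,0,-1],[0,0,0],[2.03,-4.38,0],[2.03,-4.38,0],[2.03,-4.38,0],[2.03,-4.38,0],[2.03,-4.38,0],[2.03,-4.38,0],[2.03,-4.38,0],[2.03,-4.38,0],[2.03,-4.38,0],[2.03,-4.38,0],[2.03,-4.38,0],[2.03,-4.38,0],[0,0,0],[0,0,0]]' --rotation '[[0,0,0],[0,0,0],[0,0,-10.3],[0,0,-10.3],[0,0,-10.3],[0,0,0],[0,0,0],[0,0,0],[0,0,0],[0,0,0],[0,0,0],[0,0,0],[0,0,0],[0,0,0],[0,0,0],[0,0,0],[0,0,0],[0,0,0],[0,0,0]]'

```text
t: 12.05
tcp_pos: [0.464, -0.276, 0.1191]
orientation: [-0.577, 3.088, 0.001]
force: [0.2, 1.1, 0.1]
width: 0.0326
grip_force: 0.0
```

```bash
python3 - <<'E'
from h import *
a=imaging.snapshot('top');b=imaging.snapshot('side')
move(463.4,-276.5,44,201.2)
held(b,"red",0,(195,150,262,225),54)
cv2.imwrite('pics/y1.png',np.hstack([cv2.resize(a[225:345,110:270],(400,300),interpolation=cv2.INTER_CUBIC),cv2.resize(b[290:410,300:460],(400,300),interpolation=cv2.INTER_CUBIC)]))
E
```

```text
t 12.15 tcp [ 464.1 -275.1  118.9] th 201.29 tilt [-0.    0.03] w 32.7 F [-0.2  0.2  0.3]
shift cm [ 0.12 -0.11  7.49] len 7.5 turn 0.09
u range [-42.1  37.3] z range [32.3 68. ] n 411
```

View pics/y1.png

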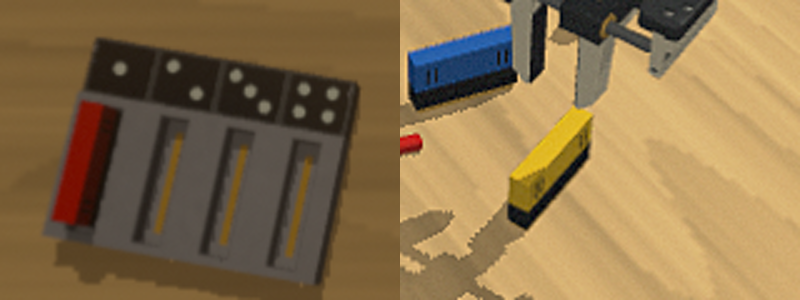

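Red is seated in slot 1: it is upright in the top crop and the cap's lower edge measures 32 mm, where about 31 is expected. The fingers straddle yellow.

Request:
step_arm --translation '[[0.1,-0.1,2],[0,0,2],[0,0,2],[0,0,1.5],[0,0,0],[0,0,0]]' --rotation '[[0,0,0],[0,0,0],[0,0,0],[0,0,0],[0,0,0],[0,0,0]]' --grip 0

```text
t: 12.9
tcp_pos: [0.464, -0.2777, 0.0443]
orientation: [-0.579, 3.087, -0.001]
force: [-0.1, -0.2, -0.4]
width: 0.0466
grip_force: 0.0
```

Request:
step_arm --translation '[[0,0,0],[0,0,0],[0,0,0],[0,0,0],[0,0,0],[0,0,0]]' --rotation '[[0,0,0],[0,0,0],[0,0,0],[0,0,0],[0,0,0],[0,0,0]]' --grip -1

```text
t: 13.65
tcp_pos: [0.4635, -0.2778, 0.0438]
orientation: [-0.579, 3.088, -0.0]
force: [-0.8, 0.4, 3.8]
width: 0.0156
grip_force: 30.0
```

```bash
python3 - <<'E'
from h import *
move(489.8,256.2,140,170.26)
E
```

```text
t 13.65 tcp [ 463.5 -277.8   43.8] th 201.22 tilt [ 0. -0.] w 15.6 F [-0.8  0.4  3.8]
shift cm [-21.78  48.82  -9.62] len 54.3 turn 30.96
```

Request:
step_arm --translation '[[0,0,-1.2],[0,0,-2.8],[0,0,-2.8],[0,0,-2.8],[0.586,4.825,0],[0.586,4.825,0],[0.586,4.825,0],[0.586,4.825,0],[0.586,4.825,0],[0.586,4.825,0],[0.586,4.825,0],[0.586,4.825,0],[0.586,4.825,0],[0.586,4.825,0],[0.586,4.825,0],[0,0,1.5],[0,0,1.5],[0,0,1],[0,0,0],[0,0,0]]' --rotation '[[0,0,0],[0,0,10.3],[0,0,10.3],[0,0,10.4],[0,0,0],[0,0,0],[0,0,0],[0,0,0],[0,0,0],[0,0,0],[0,0,0],[0,0,0],[0,0,0],[0,0,0],[0,0,0],[0,0,0],[0,0,0],[0,0,0],[0,0,0],[0,0,0]]'

```text
t: 16.15
tcp_pos: [0.4906, 0.2556, 0.0999]
orientation: [0.27, 3.13, 0.0]
force: [0.5, -0.1, -1.4]
width: 0.0157
grip_force: 30.0
```

```bash
python3 - <<'E'
from h import *
b=imaging.snapshot('side')
move(489.8,256.2,70,170.26)
s=r.read_state(); held(b,"yellow",1,(195,130,270,215),s["tcp_pos"][2]*1000+6)
print("expected cap bottom",s["tcp_pos"][2]*1000-20.8)
E
```

```text
t 16.2 tcp [490.7 255.8 100.1] th 170.17 tilt [0.05 0.01] w 15.9 F [ 0.1  0.2 -1. ]
shift cm [0.1  0.03 3.01] len 3.0 turn -0.09
u range [-41.7  38.5] z range [ 79.7 115.1] n 351
expected cap bottom 79.3343620124744
```

Request:
step_arm --translation '[[0,0.04,1],[0,0,1],[0,0,0.7],[0,0,0.3],[0,0,0.3],[0,0,0.3],[0,0,0.2]]' --rotation '[[0,0,0],[0,0,0],[0,0,0],[0,0,0],[0,0,0],[0,0,0],[0,0,0]]'

```text
t: 17.08
tcp_pos: [0.4903, 0.2567, 0.0616]
orientation: [0.268, 3.13, 0.0]
force: [0.1, -0.6, -0.6]
width: 0.016
grip_force: 30.0
```

Request:
step_arm --translation '[[0,0,0.3],[0,0,0.3],[0,0,0.2],[0,0,0.2],[0,0,0.1],[0,0,0]]' --rotation '[[0,0,0],[0,0,0],[0,0,0],[0,0,0],[0,0,0],[0,0,0]]'

```text
t: 17.82
tcp_pos: [0.4902, 0.2567, 0.0518]
orientation: [0.267, 3.13, 0.0]
force: [-3.7, -1.7, 8.3]
width: 0.0159
grip_force: 30.0
```

Request:
step_arm --translation '[[0,0,0],[0,0,0],[0,0,0]]' --rotation '[[0,0,0],[0,0,0],[0,0,0]]' --grip -0.34

```text
t: 18.2
tcp_pos: [0.4902, 0.2567, 0.0505]
orientation: [-0.268, -3.13, 0.0]
force: [-0.3, 0.5, 0.4]
width: 0.0308
grip_force: 0.0
```

Request:
step_arm --translation '[[0,0,-1.5],[0,0,-2.5],[0,0,-1.5],[0,0,-1.3],[0,0,0],[0,0,0],[0.56,-4.63,0],[0.56,-4.63,0],[0.56,-4.63,0],[0.56,-4.63,0],[0.56,-4.63,0],[0.56,-4.63,0],[0.56,-4.63,0],[0.56,-4.63,0],[0.56,-4.63,0],[0,0,0],[0,0,0]]' --rotation '[[0,0,0],[0,0,0],[0,0,-8.8],[0,0,-8.8],[0,0,-8.8],[0,0,-8.8],[0,0,0],[0,0,0],[0,0,0],[0,0,0],[0,0,0],[0,0,0],[0,0,0],[0,0,0],[0,0,0],[0,0,0],[0,0,0]]'

```text
t: 20.32
tcp_pos: [0.6233, -0.1409, 0.119]
orientation: [0.691, -3.065, -0.001]
force: [-0.7, 0.0, 0.3]
width: 0.0308
grip_force: 0.0
```

```bash
python3 - <<'E'
from h import *
b=imaging.snapshot('side')
move(624.9,-140.9,44,205.6)
held(b,"yellow",1,(195,150,270,225),54)
held(b,"red",0,(195,150,262,225),54)
E
```

```text
t 20.38 tcp [ 623.2 -140.3  119. ] th 205.45 tilt [-0.02  0.04] w 30.6 F [-0.4  0.3 -0.1]
shift cm [-0.13 -0.14  7.5 ] len 7.5 turn -0.15
u range [-41.7  38.9] z range [31.9 68.3] n 477
u range [-42.6  37.2] z range [34.9 68.1] n 291
```

Request:
step_arm --translation '[[-0.1,-0.1,2],[0,0,2],[0,0,2],[0,0,1.5],[0,0,0],[0,0,0]]' --rotation '[[0,0,-0.1],[0,0,0],[0,0,0],[0,0,0],[0,0,0],[0,0,0]]' --grip 0

```text
t: 21.12
tcp_pos: [0.6254, -0.1415, 0.0444]
orientation: [-0.695, 3.063, -0.001]
force: [0.0, -0.5, -0.5]
width: 0.0467
grip_force: 0.0
```

Request:
step_arm --translation '[[0,0,0],[0,0,0],[0,0,0],[0,0,0],[0,0,0],[0,0,0]]' --rotation '[[0,0,0],[0,0,0],[0,0,0],[0,0,0],[0,0,0],[0,0,0]]' --grip -1

```text
t: 21.88
tcp_pos: [0.6249, -0.1419, 0.0438]
orientation: [-0.694, 3.064, -0.0]
force: [0.3, -0.1, 2.6]
width: 0.0156
grip_force: 30.0
```

```bash
python3 - <<'E'
from h import *
move(482.4,211.2,140,170.26)
E
```

```text
t 21.88 tcp [ 624.9 -141.9   43.8] th 205.52 tilt [ 0.01 -0.01] w 15.6 F [ 0.3 -0.1  2.6]
shift cm [-2.35 38.   -9.62] len 39.3 turn 35.26
```

Request:
step_arm --translation '[[0,0,-1.2],[0,0,-2.1],[0,0,-2.1],[0,0,-2.1],[0,0,-2.1],[2.5,4.05,0],[2.5,4.05,0],[2.5,4.05,0],[2.5,4.05,0],[2.5,4.05,0],[2.5,4.05,0],[2.5,4.05,0],[2.5,4.05,0],[0,0,1.5],[0,0,1.5],[0,0,1],[0,0,0],[0,0,0]]' --rotation '[[0,0,0],[0,0,8.8],[0,0,8.8],[0,0,8.8],[0,0,8.9],[0,0,0],[0,0,0],[0,0,0],[0,0,0],[0,0,0],[0,0,0],[0,0,0],[0,0,0],[0,0,0],[0,0,0],[0,0,0],[0,0,0],[0,0,0]]'

```text
t: 24.12
tcp_pos: [0.4834, 0.2108, 0.0997]
orientation: [0.27, 3.13, -0.0]
force: [0.1, 0.0, -1.3]
width: 0.0157
grip_force: 30.0
```

```bash
python3 - <<'E'
from h import *
b=imaging.snapshot('side')
move(482.4,211.2,70,170.26)
s=r.read_state(); held(b,"green",2,(195,130,290,225),s["tcp_pos"][2]*1000+6)
print("expected cap bottom",s["tcp_pos"][2]*1000-20.8)
E
```

```text
t 24.18 tcp [483.5 211.   99.9] th 170.16 tilt [0.03 0.  ] w 15.5 F [ 0.7 -0.1 -0.7]
shift cm [0.11 0.   2.99] len 3.0 turn -0.1
u range [-39.1  40.7] z range [ 80.1 115.3] n 350
expected cap bottom 79.14860763419348
```

Request:
step_arm --translation '[[0.18,0,1],[0,0,1],[0,0,0.7],[0,0,0.3],[0,0,0.3],[0,0,0.3],[0,0,0.2]]' --rotation '[[0,0,-0.1],[0,0,0],[0,0,0],[0,0,0],[0,0,0],[0,0,0],[0,0,0]]'

```text
t: 25.05
tcp_pos: [0.4811, 0.2118, 0.0616]
orientation: [0.265, 3.13, 0.0]
force: [0.9, 0.3, -0.1]
width: 0.0154
grip_force: 30.0
```

Request:
step_arm --translation '[[0,0,0.3],[0,0,0.3],[0,0,0.2],[0,0,0.2],[0,0,0.1],[0,0,0]]' --rotation '[[0,0,0],[0,0,0],[0,0,0],[0,0,0],[0,0,0],[0,0,0]]'

```text
t: 25.8
tcp_pos: [0.4811, 0.2118, 0.0518]
orientation: [0.265, 3.13, -0.0]
force: [-2.8, -0.9, 9.8]
width: 0.0155
grip_force: 30.0
```

Request:
step_arm --translation '[[0,0,0],[0,0,0],[0,0,0]]' --rotation '[[0,0,0],[0,0,0],[0,0,0]]' --grip -0.34

```text
t: 26.18
tcp_pos: [0.481, 0.2118, 0.0505]
orientation: [-0.265, -3.13, 0.0]
force: [-0.5, 0.4, -0.2]
width: 0.0304
grip_force: 0.0
```

Request:
step_arm --translation '[[0,0,-1.5],[0,0,-2.5],[0,0,-1.5],[0,0,-1.3],[-0.79,-4.635,0],[-0.79,-4.635,0],[-0.79,-4.635,0],[-0.79,-4.635,0],[-0.79,-4.635,0],[-0.79,-4.635,0],[-0.79,-4.635,0],[-0.79,-4.635,0],[0,0,0],[0,0,0]]' --rotation '[[0,0,0],[0,0,0],[0,0,0],[0,0,2.2],[0,0,0],[0,0,0],[0,0,0],[0,0,0],[0,0,0],[0,0,0],[0,0,0],[0,0,0],[0,0,0],[0,0,0]]'

```text
t: 27.92
tcp_pos: [0.4663, -0.1637, 0.1188]
orientation: [-0.326, -3.124, -0.001]
force: [-0.2, 0.6, 0.5]
width: 0.0308
grip_force: 0.0
```

```bash
python3 - <<'E'
from h import *
b=imaging.snapshot('side')
move(466.4,-164.1,44,168.1)
held(b,"green",2,(195,150,290,230),54)
E
```

```text
t 27.98 tcp [ 466.4 -163.2  118.7] th 168.14 tilt [-0.02  0.04] w 31.0 F [-0.2  0.2  0.5]
shift cm [-0.03 -0.09  7.47] len 7.5 turn 0.04
u range [-42.4  36.2] z range [32.3 68.9] n 488
```

Request:
step_arm --translation '[[0,-0.08,2],[0,0,2],[0,0,2],[0,0,1.5],[0,0,0],[0,0,0]]' --rotation '[[0,0,0],[0,0,0],[0,0,0],[0,0,0],[0,0,0],[0,0,0]]' --grip -0.1

```text
t: 28.72
tcp_pos: [0.4669, -0.1647, 0.0442]
orientation: [0.324, 3.124, -0.001]
force: [-0.7, 0.2, 0.1]
width: 0.0419
grip_force: 0.0
```

Request:
step_arm --translation '[[0,0,0],[0,0,0],[0,0,0],[0,0,0],[0,0,0],[0,0,0]]' --rotation '[[0,0,0],[0,0,0],[0,0,0],[0,0,0],[0,0,0],[0,0,0]]' --grip -1

```text
t: 29.48
tcp_pos: [0.4666, -0.165, 0.0439]
orientation: [0.325, 3.124, -0.0]
force: [-1.2, -0.1, 2.9]
width: 0.0158
grip_force: 30.0
```

```bash
python3 - <<'E'
from h import *
move(474.2,165.8,140,170.26)
E
```

```text
t 29.48 tcp [ 466.6 -165.    43.9] th 168.12 tilt [ 0.02 -0.02] w 15.8 F [-1.2 -0.1  2.9]
shift cm [ 6.06 32.53 -9.62] len 34.5 turn -2.14
```

Request:
step_arm --translation '[[0,0,-1.2],[0,0,-2.8],[0,0,-2.8],[0,0,-2.8],[0.69,4.68,0],[0.69,4.68,0],[0.69,4.68,0],[0.69,4.68,0],[0.69,4.68,0],[0.69,4.68,0],[0.69,4.68,0],[0,0,1.5],[0,0,1.5],[0,0,1],[0,0,0],[0,0,0]]' --rotation '[[0,0,0],[0,0,0],[0,0,0],[0,0,-2.1],[0,0,0],[0,0,0],[0,0,0],[0,0,0],[0,0,0],[0,0,0],[0,0,0],[0,0,0],[0,0,0],[0,0,0],[0,0,0],[0,0,0]]'

```text
t: 31.48
tcp_pos: [0.4748, 0.1654, 0.0998]
orientation: [0.27, 3.13, 0.0]
force: [0.2, -0.1, -0.6]
width: 0.0156
grip_force: 30.0
```

```bash
python3 - <<'E'
from h import *
b=imaging.snapshot('side')
move(474.2,165.8,70,170.26)
s=r.read_state(); held(b,"blue",3,(195,130,300,235),s["tcp_pos"][2]*1000+6)
print("expected cap bottom",s["tcp_pos"][2]*1000-20.9)
E
```

```text
t 31.52 tcp [474.9 165.6 100. ] th 170.16 tilt [0.04 0.  ] w 15.8 F [ 1.3 -0.4  0.4]
shift cm [0.08 0.   3.  ] len 3.0 turn -0.1
u range [-42.4  39.1] z range [ 79.5 115.9] n 391
expected cap bottom 79.10731110937138
```

Request:
step_arm --translation '[[0,0.03,1],[0,0,1],[0,0,0.7],[0,0,0.3],[0,0,0.3],[0,0,0.3],[0,0,0.2]]' --rotation '[[0,0,-0.1],[0,0,0],[0,0,0],[0,0,0],[0,0,0],[0,0,0],[0,0,0]]'

```text
t: 32.4
tcp_pos: [0.4746, 0.1665, 0.0616]
orientation: [0.265, 3.13, 0.0]
force: [-0.6, 0.0, -1.7]
width: 0.0159
grip_force: 30.0
```

Request:
step_arm --translation '[[0,0,0.3],[0,0,0.3],[0,0,0.2],[0,0,0.2],[0,0,0.1],[0,0,0]]' --rotation '[[0,0,0],[0,0,0],[0,0,0],[0,0,0],[0,0,0],[0,0,0]]'

```text
t: 33.15
tcp_pos: [0.4745, 0.1665, 0.0518]
orientation: [0.265, 3.13, -0.0]
force: [-4.2, -0.8, 11.4]
width: 0.0158
grip_force: 30.0
```

Request:
step_arm --translation '[[0,0,0],[0,0,0],[0,0,0]]' --rotation '[[0,0,0],[0,0,0],[0,0,0]]' --grip -0.34

```text
t: 33.52
tcp_pos: [0.4745, 0.1664, 0.0505]
orientation: [-0.265, -3.13, 0.0]
force: [0.5, -0.2, -0.3]
width: 0.0304
grip_force: 0.0
```

Request:
step_arm --translation '[[0,0,-1.5],[0,0,-2.5],[0,0,-3],[0,0,-3],[0,-4.5,0],[0,-4.5,0],[0,-4.5,0],[0,-4.5,0],[0,0,0],[0,0,0],[0,0,0]]' --rotation '[[0,0,0],[0,0,0],[0,0,0],[0,0,0],[0,0,0],[0,0,0],[0,0,0],[0,0,0],[0,0,0],[0,0,0],[0,0,0]]'

```text
t: 34.9
tcp_pos: [0.4444, -0.0099, 0.1509]
orientation: [0.263, 3.13, 0.0]
force: [0.5, 0.0, -0.3]
width: 0.0307
grip_force: 0.0
```

```bash
python3 - <<'E'
from h import *
b=imaging.snapshot('side');a=imaging.snapshot('top')
held(b,"blue",3,(195,150,300,240),54)
cv2.imwrite('pics/end.png',np.hstack([cv2.resize(a,(400,300),interpolation=cv2.INTER_AREA),cv2.resize(b[140:260,180:340],(400,300),interpolation=cv2.INTER_CUBIC)]))
E
```

```text
u range [-42.7  32.2] z range [32.2 69.8] n 493
```

View pics/end.png

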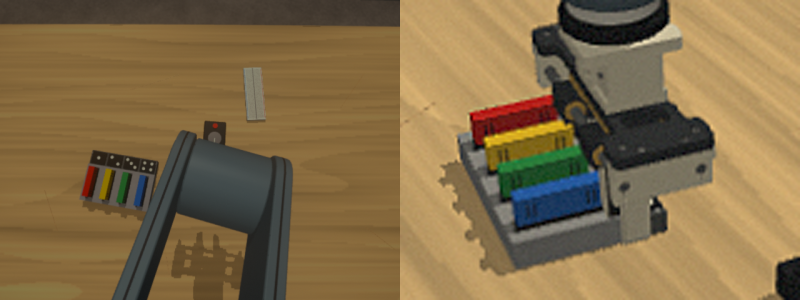

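The top view shows all four modules level in their slots, in order red, yellow, green, blue at (90–140,185). The side view agrees, and the arm is clear of them.

```bash
python3 -c "
from plant import r
print(r.hand_in())"
```

```text
the job is handed in; nothing more can be done
None
```

All four modules are in their slots in number order (red 1, yellow 2, green 3, blue 4), each pressed to the slot floor. None was knocked over, I never touched the bystanders, and I handed the job in at about 35 s.

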